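# Set a bench gas manifold: lever valve half open, handwheel two turns off its stop

### The arm

A 6-joint arm with a two-finger parallel gripper is mounted at the origin on the work surface. World frame = base frame: x ahead of the robot, y to its left, z up, the work surface at z = 0. Lengths are in mm, angles in rad, forces in N, time in s.
With the tool pointing down it reaches from about 350 to 725 mm from the base axis. Payload 6 kg.
Tool frame: the origin (TCP) lies at the very end of the fingers, on their centre line; the grasp point (between the pads) lies 19 mm behind it (grip_depth is the distance from the TCP to the grasp point, in mm); y points along the fingers, z is the direction in which the jaws open and shut, and the axes are right-handed (so a half turn about y gives the same grasp; the last joint's range is limited). The gripper opens to 85 mm and grips with 20 to 120 N. Pads are 22 mm wide; open, the fingers measure 114 mm over their backs; the gripper's body (76 mm by 85 mm) begins 54 mm behind the grasp point. The pads swing forward as they close: fully open they stand 13 mm farther back than shut.
Start: joints at [0.334, 0.04, 0.085, 0, -1.615, -0.334], TCP at [599.978, 0.018, 231.261] pointing down, gripper open.
Joint ranges: [-2.56, 2.56], [-1.29, 2.01], [-1.08, 1.49], [-3.29, 1.98], [-2.81, -0.18], [-2.99, 2.99]. Speed limits (rad/s): [2.57, 2.57, 3.01, 3.14, 3.14, 3.14].

### API

Orientations are given as a unit quaternion [w, x, y, z].
In Python, from bench import * gives the robot as it stands.
- The arm moves only by the shell command python3 -m handwheel 'ROWS'. ROWS is JSON, a list that holds one entry, the list of rows, each a list of 5 numbers: the shift along the tool's x, y, z in m, then the turn about the tool's y in degrees, then the opening, from 0 (shut) to 1 (fully open). A call has 1 to 5 rows; each row is the pose to reach, as a shift and turn from the pose measured when the call began, along the tool's axes at that moment; what a row does not reach only later rows make up. A row lasts 1/8 s, in which the tool goes at most 62.5 mm and 10.7 degrees, less where a joint would pass 70% of its speed; a pose out of reach is approached as far as the arm can. A call with a gripper value outside its range is refused whole. The fingers move at their own pace and stop on an object; the grip force is fixed at half the most. Time passes only in rows, so rows that repeat a pose let the fingers close. It gives the time, the measured TCP pose, the force and the opening at its end, in the units of the state.
- get_obs(): the state, without advancing time (a new reading comes with each control period).
- grab_frame(name): name is "scene" or "side" or "wrist"; returns the picture (400x640x3 uint8, red, green, blue); there is no depth.
- get_calibration(name): a dict with "fx", "fy", "cx", "cy" (pixels), "distortion" ([k1, k2, p1, p2, k3] as OpenCV has them; the pictures are not rectified), "origin" and "attitude" of the camera in the world. Camera axes: x right, y down, z forward; pixel columns grow to the right and rows downward; lengths in mm; the calibration is good to about 2 mm. A picture is of the moment at which its call begins: read the wrist's pose just before it. get_calibration takes no time and is no camera call; for the wrist camera it gives the pose at the moment of the call.
- hand_in(): hands the job in, once; it reports no verdict.
The state is a dict: "time": time; "joint_positions": joint angles; "qvel": joint speeds; "joint_torque": joint torques, N m; "tool_pos": TCP position; "tcp_rot": TCP orientation; "ft_force": force on the tool from outside, world axes, zero at the start; "ft_torque": the same for the moment, N m; "grip_width": finger opening in mm.
Only numpy, scipy, OpenCV 4.12 (cv2) and the standard library are available. Lean on these libraries where they do the work, as an engineer would, in place of code of your own. Each camera call takes 0.05 s, during which the arm holds its last target. There are 200 camera calls.

### The job

On the gas manifold, first set the lever valve half open: 45 degrees, its lever over the middle mark, midway between its closed and open stops. Then turn the handwheel clockwise until it is closed against its stop, back it off exactly two full turns, and finish while still gripping its upright crank handle between the fingers, holding the wheel still there. Leave the lever at half open and do not disturb the glassware.

Things in the scene. Friction and masses are not known exactly. Their poses are not given: they have to be found in the camera images.
- wheel_axis (a point): Fixed point on the vertical axis of the handwheel valve, at the height of the rim's middle (93 mm above the bench), on the manifold: a grey base plate 110 x 370 mm, 12 mm thick, bolted to the bench, with a steel pipe along it and two brass valves 180 mm apart. Its x and y axes are the manifold's: y runs along the pipe from the handwheel valve to the lever valve, x points from the front of the manifold (robot side) to its back; z is up.
- wheel (a joint): Turn of the plain aluminium handwheel (rim 100 mm across its middle, bar 12 mm thick, three spokes) about the vertical axis: 0 at the closed stop, growing as it opens, counter-clockwise seen from above; 2 pi a turn, 6 pi at most. It starts between about a quarter and three quarters of a turn open. It is stiff by friction (about 0.12 N m) and stays where it is left; the stop is hard.
- crank: Upright black crank handle on the wheel's rim, a round grip 22 mm in diameter and 50 mm tall that revolves freely on its pin (so it can be carried round without turning the gripper). Origin on its axis half-way up, 130 mm above the bench, 50 mm from the wheel's axis. With the wheel at its closed stop it lies from the wheel's axis along the manifold's -x; the wheel's rim and the handle's collar below it end at 103 mm above the bench.
- lever_axis (a point): Fixed point on the vertical axis of the lever valve, 96 mm above the bench at the mid-height of the lever's grip; axes as wheel_axis. Below it is an aluminium disc 80 mm across, its top 72 mm above the bench, with three black marks: closed (along -x), half open (45 degrees between) and open (along +y).
- lever (a joint): Opening angle of the lever valve: 0 closed, lever pointing along the manifold's -x; it swings clockwise seen from above, to pi/2 fully open, pointing along +y. Half open is 0.785. It starts between 0 and 0.4. Stiff by friction (about 0.12 N m); it stays where it is left.
- lever_grip (a point): Centre of the lever's black grip, a level bar 52 mm long, 16 mm wide and 22 mm tall, 65 mm from the lever valve's axis, 96 mm above the bench. Its x axis lies along the lever, from the free end to the valve's axis.
- beaker: Bystander: glass beaker 72 mm in diameter, 95 mm tall, 0.12 kg, loose. Origin at the centre of its underside.
- flask: Bystander: conical glass flask, 72 mm across its foot, 102 mm tall, loose. Origin at the centre of its underside.
- vial: Bystander: amber vial with a black cap, 36 mm in diameter, 65 mm tall, loose. Origin at the centre of its underside.

How it is judged (in metres and radians):
On the way, in this order (a step that is already met when the one before it is completed fails the run):
1. the lever valve is set half open, within 7 degrees (value of joint lever between 0.665 and 0.905 rad), for 0.3 s.
2. the handwheel is closed against its stop, within 4 degrees (value of joint wheel below 0.07 rad), for 0.1 s.
At the end, for the whole second after the job is handed in: Wheel two turns (12.57 rad) open from its stop within 0.17 rad (10 deg) and still; fingers gripping the crank handle with at least 1.5 N, grasp point within 15 mm of its axis seen from above; lever still at 45 deg within 0.12 rad (7 deg) (all of step 1 and value of joint wheel between 12.396 and 12.736 rad and velocity of joint wheel between -0.1 and 0.1 rad/s and contact force between the fingers and crank above 1.5 N and horizontal distance between the grasp point and crank below 0.015 m); the arm keeps its last pose, push and grip.
It fails at once if the beaker is pushed more than 20 mm or tipped (distance of beaker from where it was at the start of the episode above 0.02 m or angle between beaker's own z axis and vertical above 0.3 rad).
It fails at once if the flask is pushed more than 20 mm or tipped (distance of flask from where it was at the start of the episode above 0.02 m or angle between flask's own z axis and vertical above 0.3 rad).
It fails at once if the vial is pushed more than 20 mm or tipped (distance of vial from where it was at the start of the episode above 0.02 m or angle between vial's own z axis and vertical above 0.3 rad).
It also fails if it takes over 72 s, if anything falls off the work surface, if the arm or the gripper's body presses on something with over 40 N, if the wrist force passes 120 N, or if a joint passes its speed limit or range.

## Working session

There is one attempt and no reset: what is moved stays moved. The work goes in short steps, Python scripts to look and compute and a shell command to move; the robot and the scene stay as the last step left them, time stands still between calls to the robot, and variables do not carry over. Pictures are saved under pics/ and viewed, about 8 in all and at most 12, crops included, and the job is handed in when it is done.

```bash
mkdir -p pics; ls; python3 - <<'E'
from bench import *
import cv2
o=get_obs(); print(o)
for n in("scene","side"):
    print(n,get_calibration(n)); cv2.imwrite(f"pics/{n}0.png",grab_frame(n)[:,:,::-1])
E
```

```text
pics
{'time': 0.0, 'joint_positions': array([ 3.33657227e-01,  4.08199437e-02,  8.37976204e-02, -4.82788768e-04,
       -1.61548145e+00, -3.33715054e-01]), 'qvel': array([-0.00036766, -0.00188127,  0.00123361, -0.00162036, -0.00017662,
       -0.00074842]), 'joint_torque': array([-7.27207535e-04, -3.68200672e+01,  3.47413230e+01,  6.93227157e+00,
       -5.48646509e-03, -9.47124363e-06]), 'tool_pos': array([5.99672555e+02, 6.40263815e-02, 2.30263238e+02]), 'tcp_rot': array([ 0.5004259 , -0.49959204, -0.49952195,  0.50045932]), 'ft_force': array([-1.1158174 , -0.01793751,  0.67721542]), 'ft_torque': array([ 0.03617693, -0.00509598,  0.0030848 ]), 'grip_width': 85.03798846907641}
scene {'fx': 391.50699327303244, 'fy': 391.50699327303244, 'cx': 318.8106025028418, 'cy': 194.39223176700042, 'distortion': array([-0.06872239,  0.        ,  0.        ,  0.        ,  0.        ]), 'origin': array([1133.53835062,  428.84063312,  809.17296639]), 'attitude': array([-0.16579166,  0.41380478,  0.82727744, -0.34189291])}
side {'fx': 467.19651863254046, 'fy': 467.19651863254046, 'cx': 322.9119452516179, 'cy': 202.27825209109812, 'distortion': array([-0.06497614,  0.        ,  0.        ,  0.        ,  0.        ]), 'origin': array([ 1069.14835258, -1007.28205222,   887.69642849]), 'attitude': array([-0.44577121,  0.86273849,  0.2146388 , -0.10440549])}
```

View pics/scene0.png

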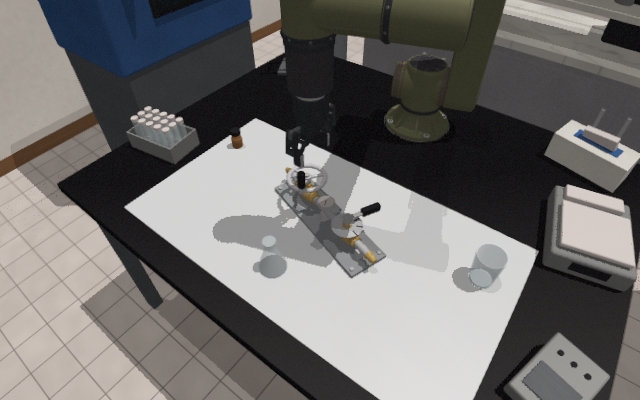

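View pics/side0.png

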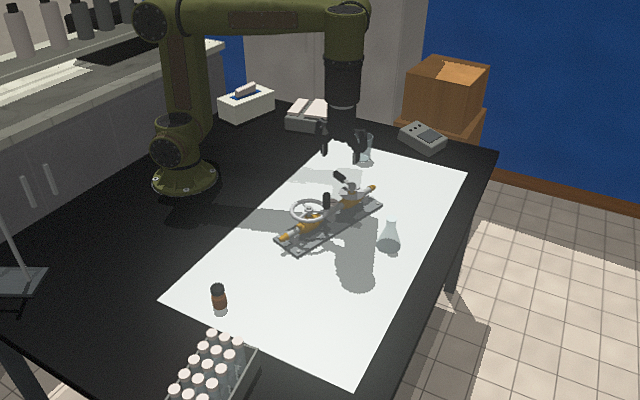

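The scene view shows the wheel at about (305,178) with the crank at (301,180), the lever grip at (370,209), the flask at (270,262), the beaker at (487,268) and the vial at (236,138). In the side view the wheel is at (307,211), the crank at (326,200) and the lever at (340,177). I need enlarged crops of both.

```bash
python3 - <<'E'
import cv2,numpy as np
a=cv2.imread("pics/scene0.png")[145:280,265:400]; b=cv2.imread("pics/side0.png")[160:262,265:395]
cv2.imwrite("pics/c1.png",cv2.resize(a,None,fx=4.4,fy=4.4,interpolation=cv2.INTER_CUBIC))
cv2.imwrite("pics/c2.png",cv2.resize(b,None,fx=5.5,fy=5.5,interpolation=cv2.INTER_CUBIC))
E
```

```text
(no output)
```

View pics/c1.png

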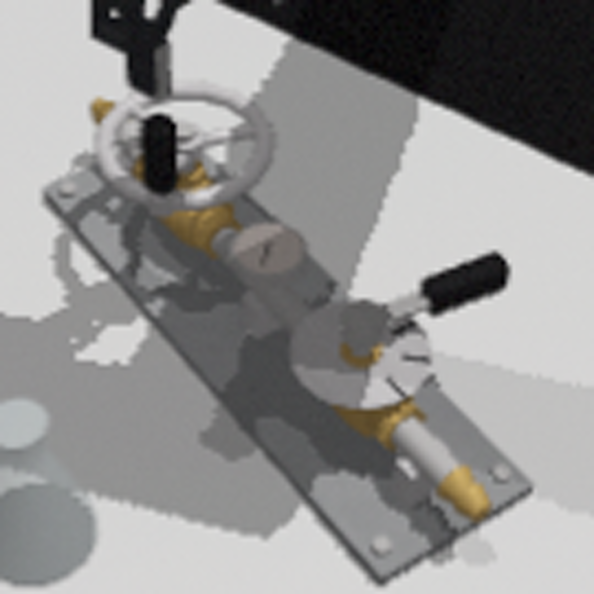

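View pics/c2.png

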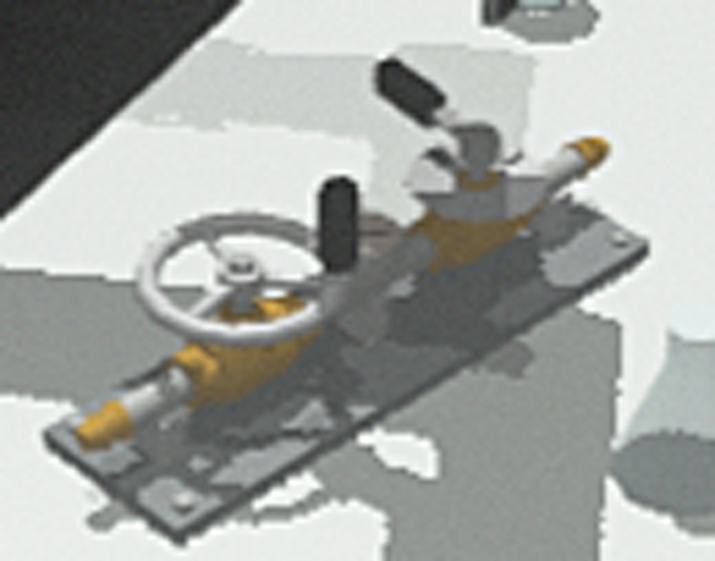

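```bash
cat > h.py <<'E'
import numpy as np,cv2
from scipy.spatial.transform import Rotation as R
from bench import *
def q(a): return R.from_quat(np.roll(a,-1)).as_matrix()
def onz(cal,uv,z):
    K=np.array([[cal['fx'],0,cal['cx']],[0,cal['fy'],cal['cy']],[0,0,1]])
    p=cv2.undistortPoints(np.array([[uv]],float),K,np.array(cal['distortion'])).ravel()
    d=q(cal['attitude'])@np.r_[p,1]; o=cal['origin']
    return (o+d*(z-o[2])/d[2])[:2]
def proj(cal,P):
    K=np.array([[cal['fx'],0,cal['cx']],[0,cal['fy'],cal['cy']],[0,0,1]])
    M=q(cal['attitude']).T; return cv2.projectPoints(np.array(P,float).reshape(-1,3),cv2.Rodrigues(M)[0],-M@cal['origin'],K,np.array(cal['distortion']))[0].reshape(-1,2)
E
python3 - <<'E'
from h import *
np.set_printoptions(precision=1,suppress=True)
a=get_calibration('scene');b=get_calibration('side')
A=lambda u,v,z:onz(a,(265+u/4.4,145+v/4.4),z)
B=lambda u,v,z:onz(b,(265+u/5.5,160+v/5.5),z)
print('plate',A(45,195,12),A(380,578,12),A(530,490,12),'|',B(47,432,12),B(180,540,12),B(648,245,12))
print('wheel',A(184,145,93),B(241,275,93))
print('crank top',A(160,122,155),B(338,187,155),'bot',A(160,185,105),B(340,265,105))
print('disc',A(363,355,72),B(480,183,72))
print('lever tip/root',A(492,272,96),A(435,295,96),B(390,75,96),B(435,110,96))
for n,uv in(('flask',(270,264)),('beaker',(483,279)),('vial',(237,146))): print(n,onz(a,uv,0))
for n,uv in(('flask',(388,247)),('vial',(219,306)),('beaker',(365,164))): print(n,onz(b,uv,0))
E
```

```text
plate [ 567.9 -165.6] [681.5 175.8] [582.9 211.5] | [ 467.  -144.6] [ 571.1 -184.1] [684.2 165.8]
wheel [542.1 -65.8] [543.  -69.1]
crank top [586.4 -45.8] [590.8 -53.8] bot [587.4 -47.6] [591.6 -51.3]
disc [600.2 106.3] [605.  96.]
lever tip/root [523.6 141. ] [557.5 124.6] [526.2 139.6] [565.3 118.2]
flask [765.5  -9.6]
beaker [492.6 433.1]
vial [ 481.  -414.5]
flask [770.3  -7.7]
vial [ 479.9 -419.6]
beaker [525.2 390.9]
```

```bash
python3 -m handwheel '[[[0.03,0,0.012,-10,1],[0.06,0,0.025,-20,1],[0.09,0,0.04,-30,1],[0.12,0,0.05,-40,1],[0.131,0,0.057,-50,1]]]'; python3 -m handwheel '[[[0,0,0,-7,1],[0,0,0,-13.5,1],[0,0,0,-13.5,1]]]'; python3 - <<'E'
from h import *
print(get_obs()['tool_pos'],get_obs()['tcp_rot'],get_obs()['time'])
c=get_calibration('wrist');print(c)
cv2.imwrite("pics/w1.png",grab_frame('wrist')[:,:,::-1])
E
```

```text
time: 0.72
tool_pos: [542.0, 132.5, 229.9]
tcp_rot: [0.24, -0.239, -0.665, 0.666]
ft_force: [-0.0, -0.1, 0.6]
grip_width: 85.5
time: 1.1
tool_pos: [541.8, 132.6, 229.4]
tcp_rot: [0.161, -0.159, -0.688, 0.689]
ft_force: [-0.4, 0.1, 1.0]
grip_width: 85.7
[541.77378039 132.56998094 229.44287343] [ 0.16090914 -0.15874154 -0.68840209  0.6892111 ] 1.1
{'fx': 337.11764928709493, 'fy': 337.11764928709493, 'cx': 321.2136698293956, 'cy': 196.38586618353693, 'distortion': array([-0.04313332,  0.        ,  0.        ,  0.        ,  0.        ]), 'origin': array([615.72838446,  97.84742495, 372.61081647]), 'attitude': array([-0.08543056, -0.52198446,  0.83777742,  0.13550958])}
```

View pics/w1.png

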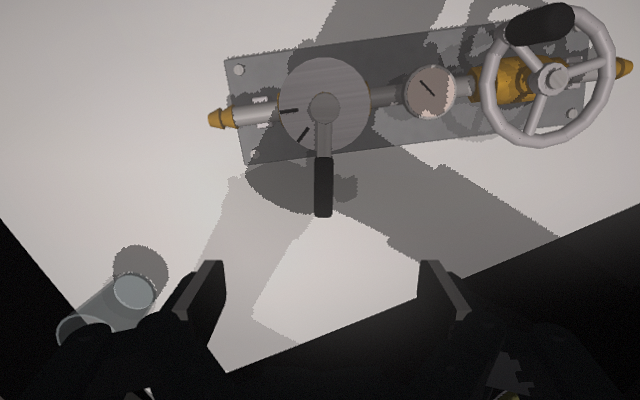

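The wrist view shows the disc centre at (324,105), the lever grip from (323,157) to (324,216), the half-open mark at (303,135), the open mark at (290,111), the wheel hub at (552,79) and the crank top at (560,20).

```bash
python3 - <<'E'
from h import *
np.set_printoptions(precision=1,suppress=True)
c=get_calibration('wrist'); f=lambda u,v,z:onz(c,(u,v),z)
ang=lambda d:np.degrees(np.arctan2(d[1],d[0]))
D=f(324,105,72);W=f(552,79,95);W2=f(547,76,93)
print('disc',D,'wheel',W,W2,'yaw-axis y',ang(D-W),ang(D-W2),np.linalg.norm(D-W2))
r=f(323,157,107);t=f(324,214,107);print('grip',r,t,np.linalg.norm(t-r),'lever ang',ang(t-D),ang(t-r), np.linalg.norm(t-D))
h=f(303,135,72);o=f(290,111,72);print('marks',ang(h-D),ang(o-D),np.linalg.norm(h-D))
print('plate',f(226,58,12),f(247,165,12),ang(f(226,58,12)-f(247,165,12)))
print('crank top',f(520,31,155),f(565,17,155))
print('beaker',f(135,290,0),f(80,332,95), f(135,290,95))
T=get_obs();print(ang(q(T['tcp_rot'])[:2,2]))
E
```

```text
disc [599.3 102.5] wheel [539.6 -70.7] [543.1 -68.7] yaw-axis y 70.9971843123112 71.83748743542309 180.20879846367544
grip [565.3 120.4] [521.  141.2] 48.92373584519979 lever ang 153.7110051934589 154.86851014544067 87.34179928572618
marks 118.0941182184209 73.466226352524 31.84281580537552
plate [680.8 171.2] [576.1 207.2] -18.954623282627317
crank top [591.5 -23.6] [587.4 -51.2]
beaker [496.  427.3] [510.1 428.4] [526.5 343.3]
-116.21053298425315
```

```bash
python3 -m handwheel '[[[0,0.05,0.001,0,1],[0,0.1,0.001,0,0.6],[0,0.15,0.001,0,0.5],[0,0.15,0.001,0,0.5]]]'; python3 -m handwheel '[[[0,0,0,0,0],[0,0,0,0,0],[0,0,0,0,0],[0,0,0,0,0],[0,0,0,0,0]]]';python3 - <<'E'
from h import *
np.set_printoptions(precision=3,suppress=True)
T=get_obs();print(T['tool_pos'],q(T['tcp_rot']),T['ft_force'],T['grip_width'])
E
```

```text
time: 1.65
tool_pos: [538.4, 130.2, 75.2]
tcp_rot: [0.165, -0.158, -0.686, 0.691]
ft_force: [0.8, -0.6, 0.2]
grip_width: 42.6
time: 2.28
tool_pos: [539.5, 130.8, 77.6]
tcp_rot: [0.163, -0.159, -0.687, 0.69]
ft_force: [-0.7, 1.5, 6.5]
grip_width: 14.7
[539.473 130.843  77.639] [[-0.896 -0.007 -0.443]
 [ 0.443 -0.003 -0.896]
 [ 0.005 -1.     0.005]] [-0.689  1.478  6.519] 14.66495761905215
```

```bash
python3 -m handwheel '[[[-0.0006,0,-0.0087,7.5,0],[-0.0023,0,-0.0173,15,0],[-0.0051,0,-0.0256,22.5,0],[-0.009,0,-0.0335,30,0],[-0.0136,0,-0.0405,37.2,0]]]'; python3 -m handwheel '[[[0,0,0,0,0],[0,0,0,0,0]]]';python3 - <<'E'
from h import *
np.set_printoptions(precision=3,suppress=True)
T=get_obs();M=q(T['tcp_rot']);print(T['tool_pos'],T['ft_force'],T['ft_torque'],T['grip_width'],np.degrees(np.arctan2(M[1,0],M[0,0])))
d=T['tool_pos'][:2]-[600,102.5];print(np.hypot(*d),np.degrees(np.arctan2(d[1],d[0])))
E
```

```text
time: 2.9
tool_pos: [569.1, 160.4, 77.6]
tcp_rot: [0.376, -0.372, -0.597, 0.603]
ft_force: [-5.5, -4.4, 1.4]
grip_width: 14.9
time: 3.15
tool_pos: [569.1, 160.4, 77.7]
tcp_rot: [0.375, -0.371, -0.598, 0.603]
ft_force: [-1.7, -1.6, -0.8]
grip_width: 15.0
[569.06  160.363  77.727] [-1.702 -1.569 -0.767] [ 0.06   0.173 -0.291] 15.004410515865564 116.28089359533647
65.61506079544905 118.13375597593071
```

```bash
python3 -m handwheel '[[[0,0,0,0,0.5],[0,0,0,0,0.5],[0,0,0,0,0.5],[0,-0.06,0,0,0.5],[0,-0.12,0,0,0.5]]]'; python3 -m handwheel '[[[0,-0.03,0,0,0.5],[0,-0.03,0,0,0.5]]]';python3 - <<'E'
from h import *
np.set_printoptions(precision=3,suppress=True)
T=get_obs();M=q(T['tcp_rot']);print(T['tool_pos'],np.degrees(np.arctan2(M[1,0],M[0,0])))
cv2.imwrite("pics/w2.png",grab_frame('wrist')[:,:,::-1])
E
```

```text
time: 3.78
tool_pos: [569.8, 160.5, 198.8]
tcp_rot: [0.375, -0.371, -0.597, 0.604]
ft_force: [2.1, 0.7, -0.0]
grip_width: 42.6
time: 4.03
tool_pos: [571.2, 161.0, 232.6]
tcp_rot: [0.374, -0.372, -0.599, 0.602]
ft_force: [-0.6, 0.3, -1.6]
grip_width: 42.2
[571.224 161.038 232.599] 116.32377468356461
```

View pics/w2.png

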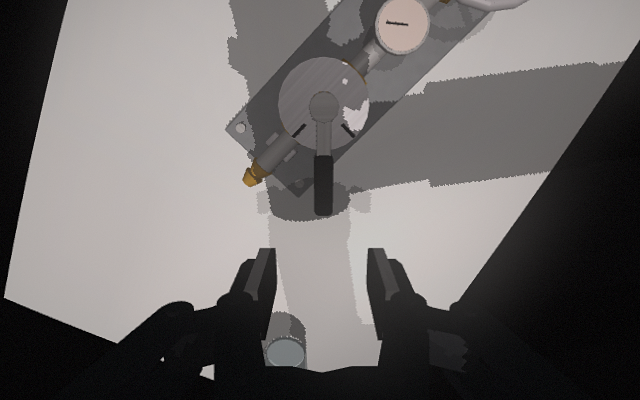

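The lever lies over the middle mark: the closed mark at (347,130) and the open mark at (298,130) sit evenly either side of it. Now to the crank.

```bash
python3 -m handwheel '[[[-0.05,0,0.02,0,1],[-0.1,0,0.04,0,1],[-0.15,0,0.06,0,1],[-0.198,0,0.078,0,1],[-0.198,0,0.078,0,1]]]'; python3 - <<'E'
from h import *
np.set_printoptions(precision=3,suppress=True)
T=get_obs();M=q(T['tcp_rot']);print(T['tool_pos'],np.degrees(np.arctan2(M[1,0],M[0,0])))
c=get_calibration('wrist')
cv2.imwrite("pics/w3.png",grab_frame('wrist')[:,:,::-1])
for z in(105,155): print(proj(c,[[589.7,-51,z],[543,-69,z]]))
E
```

```text
time: 4.7
tool_pos: [587.7, -54.2, 228.6]
tcp_rot: [0.377, -0.372, -0.597, 0.603]
ft_force: [-0.1, 0.8, 0.5]
grip_width: 85.4
[587.732 -54.183 228.581] 116.08812160215203
[[317.36  189.576]
 [377.09  194.377]]
[[317.4   211.083]
 [389.205 216.642]]
```

View pics/w3.png

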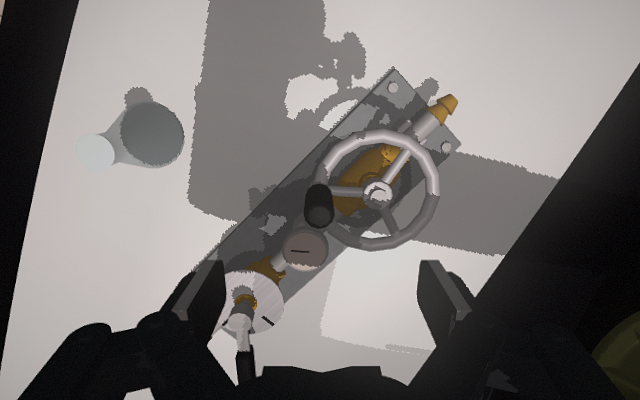

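```bash
python3 -m handwheel '[[[0.0023,0.05,-0.0014,0,1],[0.0023,0.1,-0.0014,0,1],[0.0023,0.116,-0.0014,0,0.6],[0.0023,0.116,-0.0014,0,0.4]]]';python3 -m handwheel '[[[0,0,0,0,0],[0,0,0,0,0],[0,0,0,0,0],[0,0,0,0,0],[0,0,0,0,0]]]'; python3 - <<'E'
from h import *
np.set_printoptions(precision=3,suppress=True)
T=get_obs();M=q(T['tcp_rot']);print(T['tool_pos'],M,T['ft_force'],T['grip_width'],np.degrees(np.arctan2(M[1,0],M[0,0])))
c=get_calibration('wrist');print(onz(c,(320,210),155))
E
```

```text
time: 5.25
tool_pos: [586.5, -49.9, 112.3]
tcp_rot: [0.376, -0.371, -0.597, 0.604]
ft_force: [0.1, -0.1, 0.4]
grip_width: 51.6
time: 5.88
tool_pos: [586.8, -50.3, 115.1]
tcp_rot: [0.376, -0.371, -0.597, 0.604]
ft_force: [-5.5, -1.7, 4.5]
grip_width: 20.4
[586.811 -50.325 115.122] [[-0.442 -0.01  -0.897]
 [ 0.897 -0.005 -0.442]
 [ 0.    -1.     0.011]] [-5.473 -1.659  4.474] 20.413520528468922 116.22529582163823
[607.18  -86.598]
```

```bash
cat > arc.py <<'E'
import sys
from h import *
# cx cy r step n : suggested shifts (tool x,z, in m) on the circle from the present pose
cx,cy,r,st,n=map(float,sys.argv[1:6])
T=get_obs();M=q(T['tcp_rot']);p=T['tool_pos'];d=p[:2]-[cx,cy];a=np.arctan2(d[1],d[0])
open('log.txt','a').write(f"{p[0]} {p[1]}\n")
print('t %.2f'%T['time'],'tcp',p.round(1),'ang %.1f r %.1f'%(np.degrees(a),np.hypot(*d)),'F',T['ft_force'].round(1),'w %.1f'%T['grip_width'],'dz %.1f'%(115-p[2]))
for i in range(1,int(n)+1):
    b=a+np.radians(st*i); s=np.r_[cx+r*np.cos(b)-p[0],cy+r*np.sin(b)-p[1],0]@M
    print('x %.4f z %.4f'%(s[0]/1000,s[2]/1000))
E
python3 arc.py 541.5 -69.5 49.2 -20 5
```

```text
t 5.88 tcp [586.8 -50.3 115.1] ang 22.9 r 49.2 F [-5.5 -1.7  4.5] w 20.4 dz -0.1
x -0.0166 z 0.0039
x -0.0309 z 0.0133
x -0.0411 z 0.0270
x -0.0460 z 0.0434
x -0.0451 z 0.0604
```

```bash
python3 -m handwheel '[[[-0.0166,0,0.0039,0,0],[-0.0309,0,0.0133,0,0],[-0.0411,0,0.027,0,0],[-0.046,0,0.0434,0,0],[-0.0451,0,0.0604,0,0]]]'; python3 arc.py 541.5 -69.5 49.5 -20 5
```

```text
time: 6.5
tool_pos: [551.6, -118.6, 115.4]
tcp_rot: [0.376, -0.372, -0.597, 0.603]
ft_force: [2.8, 7.0, -5.6]
grip_width: 20.6
t 6.50 tcp [ 551.6 -118.6  115.4] ang -78.3 r 50.1 F [ 2.8  7.  -5.6] w 20.6 dz -0.4
x 0.0078 z 0.0155
x 0.0198 z 0.0277
x 0.0353 z 0.0351
x 0.0524 z 0.0368
x 0.0691 z 0.0325
```

```bash
python3 -m handwheel '[[[0.0078,0,0.0155,0,0],[0.0198,0,0.0277,0,0],[0.0353,0,0.0351,0,0],[0.0524,0,0.0368,0,0],[0.0691,0,0.0325,0,0]]]'; python3 arc.py 541.5 -69.5 49.5 -10 5
```

```text
time: 7.12
tool_pos: [490.6, -71.1, 115.5]
tcp_rot: [0.376, -0.372, -0.596, 0.604]
ft_force: [4.7, -3.0, -11.2]
grip_width: 20.5
t 7.12 tcp [490.6 -71.1 115.5] ang -178.2 r 51.0 F [  4.7  -3.  -11.2] w 20.5 dz -0.5
x 0.0069 z -0.0056
x 0.0136 z -0.0110
x 0.0192 z -0.0176
x 0.0236 z -0.0250
x 0.0267 z -0.0331
```

```bash
python3 -m handwheel '[[[0.0069,0,-0.0056,0,0],[0.011,0,-0.0088,0,0],[0.0136,0,-0.011,0,0],[0.0154,0,-0.0128,0,0],[0.0154,0,-0.0128,0,0]]]'; python3 arc.py 541.5 -69.5 49.5 -3 4; python3 - <<'E'
import numpy as np
P=np.loadtxt('log.txt');A=np.c_[2*P,np.ones(len(P))];s=np.linalg.lstsq(A,(P**2).sum(1),rcond=None)[0];print(s[:2],np.sqrt(s[2]+s[:2]@s[:2]))
E
```

```text
time: 7.75
tool_pos: [493.3, -53.6, 115.4]
tcp_rot: [0.377, -0.371, -0.593, 0.606]
ft_force: [-7.8, -9.9, -2.8]
grip_width: 20.6
t 7.75 tcp [493.3 -53.6 115.4] ang 161.7 r 50.7 F [-7.8 -9.9 -2.8] w 20.6 dz -0.4
x 0.0009 z -0.0027
x 0.0026 z -0.0047
x 0.0042 z -0.0067
x 0.0057 z -0.0089
[540.6589695  -69.77044471] 50.07141854522718
```

```bash
python3 -m handwheel '[[[0.0013,0,-0.0035,0,0],[0.0013,0,-0.0035,0,0],[0.0026,0,-0.0047,0,0],[0.0026,0,-0.0047,0,0]]]'; python3 arc.py 540.7 -69.8 50 20 5;
```

```text
time: 8.25
tool_pos: [493.3, -53.5, 115.4]
tcp_rot: [0.379, -0.371, -0.589, 0.61]
ft_force: [-13.1, -18.4, -1.9]
grip_width: 20.5
t 8.25 tcp [493.3 -53.5 115.4] ang 161.0 r 50.2 F [-13.1 -18.4  -1.9] w 20.5 dz -0.4
x -0.0144 z 0.0098
x -0.0311 z 0.0143
x -0.0484 z 0.0128
x -0.0642 z 0.0054
x -0.0764 z -0.0069
```

```bash
python3 -m handwheel '[[[-0.0144,0,0.0098,0,0],[-0.0311,0,0.0143,0,0],[-0.0484,0,0.0128,0,0],[-0.0642,0,0.0054,0,0],[-0.0764,0,-0.0069,0,0]]]'; python3 arc.py 540.7 -69.8 50 24 5;
```

```text
time: 8.88
tool_pos: [533.0, -119.5, 115.4]
tcp_rot: [0.38, -0.37, -0.588, 0.61]
ft_force: [-2.8, 5.6, -3.8]
grip_width: 20.3
t 8.88 tcp [ 533.  -119.5  115.4] ang -98.8 r 50.3 F [-2.8  5.6 -3.8] w 20.3 dz -0.4
x -0.0078 z -0.0193
x -0.0073 z -0.0401
x 0.0015 z -0.0589
x 0.0173 z -0.0724
x 0.0372 z -0.0784
```

Turned 100° from the stop.

```bash
python3 -m handwheel '[[[-0.0078,0,-0.0193,0,0],[-0.0073,0,-0.0401,0,0],[0.0015,0,-0.0589,0,0],[0.0173,0,-0.0724,0,0],[0.0372,0,-0.0784,0,0]]]'; python3 arc.py 540.7 -69.8 50 24 5;
```

```text
time: 9.5
tool_pos: [587.6, -52.7, 115.0]
tcp_rot: [0.379, -0.371, -0.587, 0.611]
ft_force: [-13.4, -8.2, 5.6]
grip_width: 20.2
t 9.50 tcp [587.6 -52.7 115. ] ang 20.1 r 49.9 F [-13.4  -8.2   5.6] w 20.2 dz -0.0
x 0.0207 z 0.0022
x 0.0386 z 0.0126
x 0.0508 z 0.0295
x 0.0551 z 0.0498
x 0.0507 z 0.0701
```

```bash
python3 -m handwheel '[[[0.0207,0,0.0022,0,0],[0.0386,0,0.0126,0,0],[0.0508,0,0.0295,0,0],[0.0551,0,0.0498,0,0],[0.0507,0,0.0701,0,0]]]'; python3 arc.py 540.7 -69.8 50 24 5;
```

```text
time: 10.12
tool_pos: [502.9, -36.5, 115.6]
tcp_rot: [0.379, -0.371, -0.588, 0.611]
ft_force: [15.2, -7.7, -21.9]
grip_width: 20.5
t 10.12 tcp [502.9 -36.5 115.6] ang 138.6 r 50.4 F [ 15.2  -7.7 -21.9] w 20.5 dz -0.6
x -0.0122 z 0.0169
x -0.0299 z 0.0277
x -0.0505 z 0.0304
x -0.0705 z 0.0244
x -0.0862 z 0.0109
```

```bash
python3 -m handwheel '[[[-0.0122,0.0005,0.0169,0,0],[-0.0299,0.0005,0.0277,0,0],[-0.0505,0.0005,0.0304,0,0],[-0.0705,0.0005,0.0244,0,0],[-0.0862,0.0005,0.0109,0,0]]]'; python3 arc.py 540.7 -69.8 50 24 5;
```

```text
time: 10.75
tool_pos: [530.6, -119.2, 115.4]
tcp_rot: [0.38, -0.37, -0.588, 0.611]
ft_force: [-2.6, 9.3, -4.5]
grip_width: 20.4
t 10.75 tcp [ 530.6 -119.2  115.4] ang -101.6 r 50.4 F [-2.6  9.3 -4.5] w 20.4 dz -0.4
x -0.0087 z -0.0190
x -0.0092 z -0.0398
x -0.0013 z -0.0590
x 0.0138 z -0.0733
x 0.0334 z -0.0802
```

```bash
python3 -m handwheel '[[[-0.0087,0,-0.019,0,0],[-0.0092,0,-0.0398,0,0],[-0.0013,0,-0.059,0,0],[0.0138,0,-0.0733,0,0],[0.0334,0,-0.0802,0,0]]]'; python3 arc.py 540.7 -69.8 50 24 5;
```

```text
time: 11.38
tool_pos: [588.4, -55.1, 115.0]
tcp_rot: [0.379, -0.371, -0.587, 0.612]
ft_force: [-13.8, -7.4, 6.1]
grip_width: 20.7
t 11.38 tcp [588.4 -55.1 115. ] ang 17.1 r 49.9 F [-13.8  -7.4   6.1] w 20.7 dz -0.0
x 0.0207 z 0.0011
x 0.0392 z 0.0106
x 0.0523 z 0.0268
x 0.0576 z 0.0469
x 0.0542 z 0.0674
```

```bash
python3 -m handwheel '[[[0.0207,0,0.0011,0,0],[0.0392,0,0.0106,0,0],[0.0523,0,0.0268,0,0],[0.0576,0,0.0469,0,0],[0.0542,0,0.0674,0,0]]]'; python3 arc.py 540.7 -69.8 50 6.5 5;
```

```text
time: 12.0
tool_pos: [504.5, -34.8, 115.6]
tcp_rot: [0.379, -0.371, -0.588, 0.611]
ft_force: [13.9, -8.2, -21.3]
grip_width: 20.6
t 12.00 tcp [504.5 -34.8 115.6] ang 136.0 r 50.4 F [ 13.9  -8.2 -21.3] w 20.6 dz -0.6
x -0.0026 z 0.0051
x -0.0054 z 0.0100
x -0.0088 z 0.0146
x -0.0126 z 0.0187
x -0.0169 z 0.0224
```

```bash
python3 -m handwheel '[[[-0.0026,0.0005,0.0051,0,0],[-0.0054,0.0005,0.01,0,0],[-0.0088,0.0005,0.0146,0,0],[-0.012,0.0005,0.0182,0,0],[-0.012,0.0005,0.0182,0,0]]]'; python3 arc.py 540.7 -69.8 50 1 2; python3 - <<'E'
from h import *
a=cv2.resize(grab_frame('side')[150:270,255:405,::-1],None,fx=3.2,fy=3.2,interpolation=cv2.INTER_CUBIC)
w=cv2.resize(grab_frame('wrist')[:,:,::-1],(480,300)); b=np.zeros((700,480,3),'uint8')[:a.shape[0]+0]
o=np.zeros((a.shape[0]*1,480,3),'uint8'); o[:,:a.shape[1]]=a
h=w[:600-o.shape[0]] ; cv2.imwrite("pics/end.png",np.vstack([o,cv2.resize(w,(480,600-o.shape[0]))]))
E
python3 arc.py 540.7 -69.8 50 1 1
```

```text
time: 12.62
tool_pos: [493.0, -54.0, 115.5]
tcp_rot: [0.38, -0.371, -0.587, 0.611]
ft_force: [-1.2, 1.1, -9.3]
grip_width: 20.0
t 12.62 tcp [493.  -54.  115.5] ang 161.7 r 50.2 F [-1.2  1.1 -9.3] w 20.0 dz -0.5
x -0.0008 z 0.0004
x -0.0014 z 0.0010
t 12.72 tcp [493.  -54.  115.5] ang 161.6 r 50.2 F [-1.3  1.6 -9.3] w 20.7 dz -0.5
x -0.0008 z 0.0004
```

View pics/end.png

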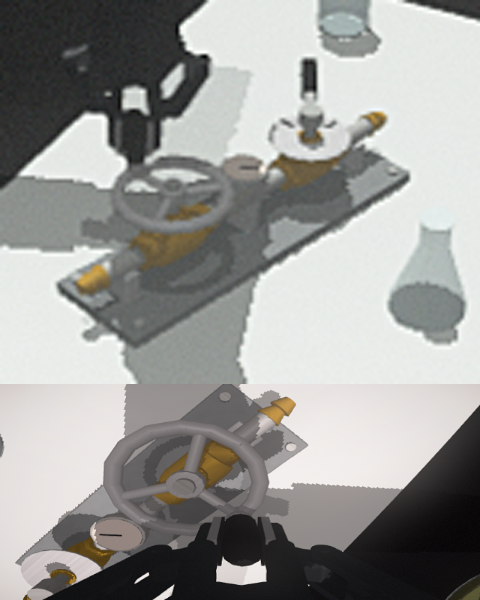

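The crank is between the fingers at the bottom centre of the wrist view, the glassware is standing, and the lever is still on the middle mark. The arm has gone 720.6° from the stop and is still.

```bash
python3 -c "
from bench import *
print(abs(get_obs()['qvel']).max()); print(hand_in())"
```

```text
0.001836405925874696
the job is handed in; nothing more can be done
None
```

I finished the task and handed it in at about 12.7 s on the robot's clock. The hand-in gives no verdict, so the checks below are my own.

- **Lever:** I gripped it and swung it from about 8° to about 45°. A close picture showed it over the middle mark, with the other two marks evenly either side. The last picture shows it still there.
- **Handwheel stop:** I gripped the crank and turned it clockwise to the stop. Pressing harder raised the force from about 12 N to 22 N with no movement. The crank stood at 161.0°, against an expected 161.6° from the manifold's direction.
- **Two turns back:** The crank ended at 161.6°, about 720.6° from the stop. The allowed error is 10°.
- **At hand-in:** The arm was still and the fingers were closed on the crank at about 20.5 mm, with a small downward pull of about 9 N. The flask stood and the beaker looked undisturbed in the last picture. The vial was out of that frame, but the arm never went near it.

Two checks were loose:
- **Lever angle:** The two gripper-based estimates, 116.3° and 118.1°, differ by about 2°. That is well inside the 7° allowed.
- **Crank position:** One computed crank position came out wrong because I used a pixel from an earlier pose, so I did not use it.

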